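Free a parked sample stage and slide it under the camera

TASK

On the optical bench, slide the sample stage along its rods right up to the stop under the camera column, and let go of it. A catch lever at its parked end may or may not be holding it, which you cannot tell by looking: try the stage, and if it will not budge, throw that lever over to its other side first. Leave the look-alike lever at the camera end as it is.

Things in the scene. Friction and masses are not known exactly. Their poses are not given: they have to be found in the camera images.
- stage (a joint): How far the sample stage has slid along its two steel rods, in m: 0 when parked beside the catch lever's block, 0.16 against the stop under the camera column. It needs 2 to 3 N to slide and stays where it is left. While the catch holds it, it gives no more than about 3 mm, however hard it is pushed.
- stage_grip (a point): Grip of the sample stage: upright aluminium post, 24 mm diameter, 60 mm tall, on the robot-side end of the dark steel slide. Point: on its axis half-way up, 105 mm over the table, 30 mm over the slide's top. Axes: z up; y along the rods, the way the stage slides to its stop (about robot's left); x across the rods, away from the robot. Sample table (top at 130 mm) starts 67 mm beyond it in x.
- lock_knob (a point): Catch lever at the stage's parked end: steel stick on a grey block (top 110 mm over the table), 90 mm before the parked grip in its -y, 55 mm beyond in x. Point: centre of its steel ball knob (24 mm diameter), 75 mm along the stick from the pivot (105 mm over the table). Axes: z up along the stick, y along the rods. Leaning, the knob is 36 mm to that side of the pivot, 171 mm over the table.
- lock (a joint): Tilt of the catch lever across the rods, rad: -0.5 leaning towards the robot (grip's -x), +0.5 away from it; it rests on either side by its own weight, and pushed past upright falls to the other side by itself (under 1 N). On one side the catch holds the parked stage, on the other it is free; which is which differs from case to case and cannot be seen. It starts on either side.
- tilt_knob (a point): Knob of the look-alike tilt lever: same block, lever and size, 440 mm along the rods (+y) from the catch lever, beyond the camera column (about 60 x 70 mm, 250 mm tall). Not to be used. Point: the knob's centre.

How it is judged:
By the outcome, as a careful person would: the job done as asked, in the order asked, and still so for the second after the job is handed in, with the robot touching nothing.
It also fails if it takes over 58 s, if anything falls off the work surface, if the arm or the gripper's body presses on something with over 40 N, if the wrist force passes 120 N, or if a joint passes its speed limit or range.

ROBOT

A 6-joint arm with a two-finger parallel gripper is mounted at the origin on the work surface. World frame = base frame: x ahead of the robot, y to its left, z up, the work surface at z = 0. Lengths are in m, angles in rad, forces in N, time in s.
With the tool pointing down it reaches from about 0.375 to 0.9 m from the base axis. Payload 3.1 kg.
Tool frame: the origin (TCP) lies midway between the tips of the shut fingers; the grasp point (between the pads) lies 19 mm behind it; z points along the fingers, y is the line along which they close (so a half turn about z gives the same grasp; the last joint's range is limited). The gripper opens to 85 mm and grips with 20 to 120 N. Pads are 22 mm wide; open, the fingers measure 114 mm over their backs; the gripper's body (76 mm by 85 mm) begins 54 mm behind the grasp point. The pads swing forward as they close: fully open they stand 13 mm farther back than shut.
Start: joints at [-1.448, 0.527, 1.433, -0, 1.181, -0.178], TCP at [0.185, -0.597, 0.231] pointing down, gripper open.
Joint ranges: [-3.08, 3.08], [-0.75, 2.2], [0.22, 2.44], [-1.43, 4.57], [0, 2.65], [-2.85, 2.85]. Speed limits (rad/s): [2.79, 2.79, 3.14, 3.14, 3.14, 3.14].

INTERFACE

Orientations are given as a unit quaternion [x, y, z, w].
In Python, from station import manip gives the robot as it stands. The module is installed in compiled form; this text tells all that it offers.
- The arm moves only by the tool apply_moves, never from a script. Its arguments are lists of equal length, an entry for each row: "claw": the gripper's target within -1 to 1 (fully open at 1, half-way at 0, shut at -1); "travel": the shift along the tool's x, y, z scaled (see below), a list of three; "turn": the turn, a rotation vector about the tool's x, y, z scaled (see below), a list of three. In form: {"claw": [claw, ...], "travel": [[dx, dy, dz], ...], "turn": [[rx, ry, rz], ...]}. A call has 1 to 5 rows; each row is the pose to reach, as a shift and turn from the pose commanded when the call began, along the tool's axes at that moment, turning the shorter way round; what a row does not reach only later rows make up. The controller multiplies each number of a shift by 800 mm and each number of a turn by 180 degrees. A row lasts 1/12 s, in which the tool goes at most 41.7 mm and 7.16 degrees, less where a joint would pass 70% of its speed; a pose out of reach is approached as far as the arm can. A call with a number of a shift or a turn outside -1 to 1 is refused whole. A call with a gripper value outside its range is refused whole. The fingers move at their own pace and stop on an object; "newtons" is the grip in N (left out, the last holds). Time passes only in rows, so rows that repeat a pose let the fingers close. It gives the time, the measured TCP pose, the force, the opening and the grip force at its end, in the units of the state.
- manip.sense(): the state, without advancing time (a new reading comes with each control period).
- manip.snapshot(name): name is "side" or "top"; returns a dict with "pixels" (480x640x3 uint8, red, green, blue), "depth" (480x640 float32, m along the optical axis (not along the pixel's ray), 0 where there is no reading), "intrinsics" (3x3 intrinsics, pixels), "R" (3x3) and "t" (3): a world point X has camera coordinates R X + t. Camera axes: x right, y down, z forward; pixel columns grow to the right and rows downward; lengths in m; the calibration is good to about 2 mm. A picture is of the moment at which its call begins.
- manip.sign_off(): hands the job in; it is judged then, once.
The state is a dict: "t": time; "q": joint angles; "qd": joint speeds; "tau": joint torques, N m; "tcp_pos": TCP position; "tool_rot": TCP orientation; "force": force on the tool from outside, world axes, zero at the start; "ft_torque": the same for the moment, N m; "finger_gap": opening from 0.0 (shut) to 1.0 (fully open); "gripper_force": force on a finger pad.
Only numpy, scipy, OpenCV 4.12 (cv2) and the standard library are available. Lean on these libraries where they do the work, as an engineer would, in place of code of your own. Each camera call takes 0.05 s, during which the arm holds its last target. There are 200 camera calls.

## Working session

There is one attempt and no reset: what is moved stays moved. The work goes in short steps, Python scripts to look and compute and a tool call to move; the robot and the scene stay as the last step left them, time stands still between calls to the robot, and variables do not carry over. Pictures are saved under pics/ and viewed, at most 10 in all, crops included, and the job is handed in when it is done.

Besides the shell and the picture viewer there is one more tool, called as name(argument=value, ...) on one line, values as JSON. apply_moves: Moves the arm, as the interface text tells. Shifts and turns lie within -1 to 1; 1 stands for 800 mm of shift or 180 degrees of turn. Its arguments: {"type":"object","properties":{"claw":{"type":"array","items":{"type":"number"}},"travel":{"type":"array","items":{"type":"array","items":{"type":"number"}}},"turn":{"type":"array","items":{"type":"array","items":{"type":"number"}}},"newtons":{"type":"number"}},"required":["claw","travel","turn"]}

```bash
mkdir -p pics; cat > h.py <<'E'
from station import manip
import numpy as np, cv2
def snap(n,f=None):
    s=manip.snapshot(n)
    if f: cv2.imwrite('pics/'+f,s['pixels'][:,:,::-1])
    return s
def cloud(s):
    K=np.array(s['intrinsics']);d=s['depth'];v,u=np.mgrid[:480,:640]
    c=np.stack([(u-K[0,2])*d/K[0,0],(v-K[1,2])*d/K[1,1],d],-1)
    w=(c-np.array(s['t']))@np.array(s['R'])
    w[d==0]=np.nan
    return w
E
python3 - <<'E'
from h import *
for n in('top','side'):
    s=snap(n,n+'1.png'); np.savez('/tmp/'+n,w=cloud(s),**s)
    print(n,s['R'],s['t'])
print(manip.sense())
E
```

```text
top [[-0.02218599 -0.999653   -0.01420065]
 [-0.98882389  0.02403583 -0.14713798]
 [ 0.14742824  0.01077754 -0.98901403]] [0.08629927 0.55328059 1.02828797]
side [[-0.89144675 -0.45312159  0.00187866]
 [-0.23471918  0.4582194  -0.85728752]
 [ 0.38759464 -0.76466713 -0.51483452]] [0.53179534 0.2059167  0.73234859]
{'t': 0.1, 'q': array([-1.44851752e+00,  5.28406113e-01,  1.43377357e+00,  1.67553901e-05,
        1.18142385e+00, -1.78474640e-01]), 'qd': array([-0.00028942, -0.00129935, -0.00338966, -0.00103075, -0.00020081,
       -0.00163544]), 'tau': array([ 8.70730328e-04, -4.43301916e+01, -1.78586662e+01, -1.68624670e-04,
        3.83797305e-03, -7.96016053e-06]), 'tcp_pos': array([ 0.18511715, -0.59627575,  0.23041146]), 'tool_rot': array([ 9.88714689e-01,  1.49807386e-01,  3.59913777e-05, -1.00482478e-03]), 'force': array([ 0.06653333,  0.08971913, -0.65078072]), 'ft_torque': array([0.00539869, 0.02145503, 0.02261519]), 'gripper_force': 0.0, 'finger_gap': 0.9993267693466155}
```

View pics/top1.png

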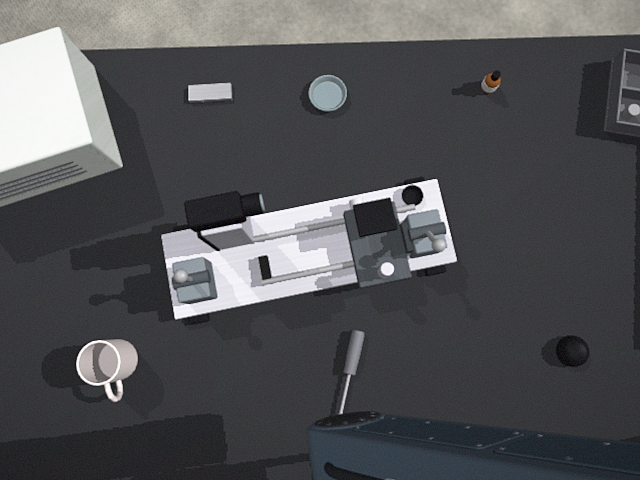

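View pics/side1.png

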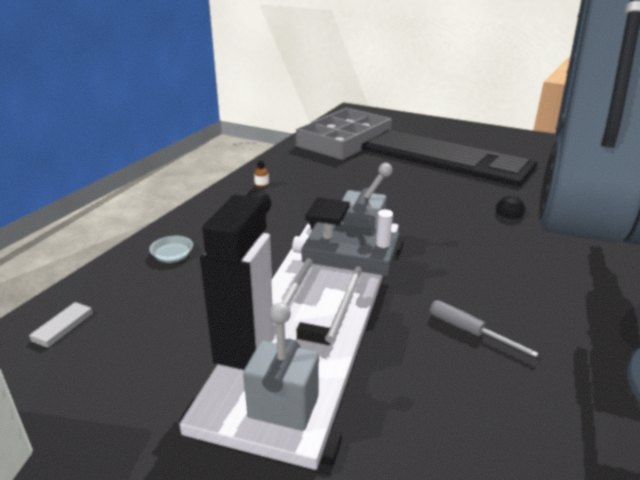

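The top view shows the grip post at (387,268). The catch knob at (439,244) leans towards the robot, the look-alike knob is at (181,277), and the stop is near (265,268).

```bash
python3 - <<'E'
from h import *
from scipy.spatial.transform import Rotation as Ro
z=np.load('/tmp/top.npz');w=z['w'];K=z['intrinsics'];R=z['R'];t=z['t']
def ray(u,v,h):
    d=R.T@np.linalg.inv(K)@[u,v,1];o=-R.T@t
    return o+d*(h-o[2])/d[2]
def blob(u,v,r,lo,hi):
    a=w[v-r:v+r,u-r:u+r].reshape(-1,3);a=a[(a[:,2]>lo)&(a[:,2]<hi)]
    return len(a),np.median(a,0),a[:,2].max()
print('post',blob(387,268,12,.12,.15),ray(387,268,.135))
print('knob',blob(439,244,12,.15,.2),ray(439,244,.171))
print('tilt',blob(181,277,12,.15,.2),ray(181,277,.171))
# rods direction: from base plate edge
g=[ray(u,v,.07) for u,v in((260,282),(350,265))];print(g)
d=ray(181,277,.171)-ray(439,244,.171);print('knobs',d,np.linalg.norm(d))
c=[ray(u,v,.02) for u,v in((174,319),(456,262),(438,180),(163,235))];print(np.round(c,3))
d=c[0]-c[1];print('yaw edge',np.degrees(np.arctan2(-d[0],d[1])))
d=c[3]-c[2];print('yaw edge',np.degrees(np.arctan2(-d[0],d[1])))
print(Ro.from_quat(manip.sense()['tool_rot']).as_matrix().round(3))
E
```

```text
post (149, array([ 0.49550684, -0.05184391,  0.13432396]), np.float64(0.13829551641288892)) [ 0.49686512 -0.05186127  0.135     ]
knob (169, array([ 0.53077797, -0.13558816,  0.17802983]), np.float64(0.18506675108397458)) [ 0.53219875 -0.13792594  0.171     ]
tilt (163, array([0.48750683, 0.29946274, 0.18762211]), np.float64(0.19345224449491097)) [0.48605876 0.30329767 0.171     ]
[array([0.48275802, 0.18018748, 0.07      ]), array([0.51090119, 0.00991545, 0.07      ])]
knobs [-0.04614     0.44122361  0.        ] 0.4436295463255269
[[ 0.418  0.355  0.02 ]
 [ 0.517 -0.202  0.02 ]
 [ 0.685 -0.176  0.02 ]
 [ 0.586  0.38   0.02 ]]
yaw edge 10.089129802290937
yaw edge 10.10625402164082
[[ 0.955  0.296 -0.   ]
 [ 0.296 -0.955  0.002]
 [ 0.    -0.002 -1.   ]]
```

```bash
cat >> h.py <<'E'
from scipy.spatial.transform import Rotation as Ro
yv=np.array([-.1745,.985,0]);xv=np.array([.985,.1745,0]);G=np.array([.4965,-.052,0])
def P(x,y,z): return G+x*xv+y*yv+[0,0,z]   # grip frame -> world
def go(p):
    s=manip.sense();M=Ro.from_quat(s['tool_rot']).as_matrix()
    T=np.column_stack([xv,-yv,[0,0,-1]])
    d=s['tcp_pos']-G
    print('t',s['t'],'in grip frame',np.round([d@xv,d@yv,d[2]],4),'F',s['force'].round(1),'gap',round(s['finger_gap'],3))
    print('travel',(M.T@(p-s['tcp_pos'])/.8).round(4),'turn',(Ro.from_matrix(M.T@T).as_rotvec()/np.pi).round(4))
E
python3 - <<'E'
from h import *
w=np.load('/tmp/top.npz')['w'].reshape(-1,3)-G
a=np.column_stack([w@xv,w@yv,w[:,2]])
m=(a[:,2]>.2)&(a[:,1]>0)&(a[:,1]<.4)&(a[:,0]>-.05)&(a[:,0]<.3)
print(np.percentile(a[m],[1,50,99],axis=0).round(3))
go(P(0,0,.231))
E
```

```text
[[0.109 0.188 0.202]
 [0.132 0.255 0.248]
 [0.16  0.308 0.253]]
t 0.1 in grip frame [-0.4017 -0.4818  0.2304] F [ 0.1  0.1 -0.7] gap 0.999
travel [ 5.733e-01 -5.345e-01  5.000e-04] turn [-0.0006 -0.0001  0.0399]
```

apply_moves(claw=[1, 1, 1, 1, 1], travel=[[0.5735, -0.5345, 0], [0.5735, -0.5345, 0], [0.5735, -0.5345, 0], [0.5735, -0.5345, 0], [0.5735, -0.5345, 0]], turn=[[0, 0, 0.04], [0, 0, 0.04], [0, 0, 0.04], [0, 0, 0.04], [0, 0, 0.04]])

```text
t: 0.52
tcp_pos: [0.289, -0.4141, 0.2309]
tool_rot: [0.996, 0.087, -0.0, -0.001]
force: [0.7, 0.4, -0.2]
finger_gap: 1.001
gripper_force: 0.0
```

```bash
python3 -c "
from h import *
go(P(0,0,.231))"
```

```text
t 0.5167 in grip frame [-0.2675 -0.3204  0.2309] F [ 0.7  0.4 -0.2] gap 1.001
travel [ 3.339e-01 -4.008e-01  3.000e-04] turn [-0.0003  0.     -0.0004]
```

apply_moves(claw=[1, 1, 1, 1, 1], travel=[[0.333, -0.4, 0], [0.333, -0.4, 0], [0.333, -0.4, 0], [0.333, -0.4, 0], [0.333, -0.4, 0]], turn=[[0, 0, 0], [0, 0, 0], [0, 0, 0], [0, 0, 0], [0, 0, 0]])

```text
t: 0.93
tcp_pos: [0.3924, -0.2332, 0.2312]
tool_rot: [0.996, 0.087, -0.0, -0.0]
force: [1.0, -0.9, -0.3]
finger_gap: 1.001
gripper_force: 0.0
```

apply_moves(claw=[1, 1, 1, 1, 1], travel=[[0.167, -0.2, 0], [0.167, -0.2, 0], [0.167, -0.2, 0], [0.167, -0.2, 0], [0.167, -0.2, 0]], turn=[[0, 0, 0], [0, 0, 0], [0, 0, 0], [0, 0, 0], [0, 0, 0]])

```text
t: 1.35
tcp_pos: [0.496, -0.0523, 0.2311]
tool_rot: [0.996, 0.088, -0.0, -0.0]
force: [0.9, -1.0, 0.0]
finger_gap: 0.999
gripper_force: 0.0
```

```bash
python3 -c "
from h import *
go(P(0,0,.15))"
```

```text
t 1.35 in grip frame [-0.0005 -0.0003  0.2311] F [ 0.9 -1.   0. ] gap 0.999
travel [ 0.0007 -0.0003  0.1014] turn [-0.      0.0002 -0.    ]
```

apply_moves(claw=[1, 1, 1, 1, 1], travel=[[0, 0, 0.05], [0, 0, 0.1], [0, 0, 0.14], [0, 0, 0.172], [0, 0, 0.172]], turn=[[0, 0, 0], [0, 0, 0], [0, 0, 0], [0, 0, 0], [0, 0, 0]])

```text
t: 1.77
tcp_pos: [0.492, -0.0531, 0.0892]
tool_rot: [0.996, 0.088, -0.005, -0.002]
force: [-0.3, 0.5, 0.7]
finger_gap: 1.001
gripper_force: 0.0
```

apply_moves(claw=[-1, -1, -1, -1, -1], travel=[[0, 0, 0], [0, 0, 0], [0, 0, 0], [0, 0, 0], [0, 0, 0]], turn=[[0, 0, 0], [0, 0, 0], [0, 0, 0], [0, 0, 0], [0, 0, 0]], newtons=40)

```text
t: 2.18
tcp_pos: [0.496, -0.052, 0.0957]
tool_rot: [0.996, 0.085, 0.001, -0.003]
force: [3.2, 31.9, 22.2]
finger_gap: 0.305
gripper_force: 16.0
```

apply_moves(claw=[-1, -1, -1, -1, -1], travel=[[0, 0, 0], [0, 0, 0], [0, 0, 0], [0, 0, 0], [0, 0, 0]], turn=[[0, 0, 0], [0, 0, 0], [0, 0, 0], [0, 0, 0], [0, 0, 0]])

```text
t: 2.6
tcp_pos: [0.4958, -0.0508, 0.0959]
tool_rot: [0.996, 0.085, 0.001, -0.003]
force: [1.0, 14.7, 10.9]
finger_gap: 0.267
gripper_force: 38.9
```

apply_moves(claw=[-1, -1, -1, -1, -1], travel=[[0, -0.002, 0], [0, -0.005, 0], [0, -0.008, 0], [0, -0.01, 0], [0, -0.01, 0]], turn=[[0, 0, 0], [0, 0, 0], [0, 0, 0], [0, 0, 0], [0, 0, 0]])

```text
t: 3.02
tcp_pos: [0.4952, -0.0466, 0.096]
tool_rot: [0.996, 0.087, 0.002, 0.0]
force: [-1.6, -0.0, 9.4]
finger_gap: 0.268
gripper_force: 38.8
```

```bash
python3 -c "
from h import *
go(P(0,0,.15))"
```

```text
t 3.0167 in grip frame [-0.0004  0.0056  0.096 ] F [-1.6 -0.   9.4] gap 0.268
travel [ 0.0007  0.007  -0.0675] turn [ 0.0003 -0.001  -0.0007]
```

apply_moves(claw=[-1, -1, -1, -1, -1], travel=[[0, -0.003, 0], [0, -0.006, 0], [0, -0.009, 0], [0, -0.012, 0], [0, -0.012, 0]], turn=[[0, 0, 0], [0, 0, 0], [0, 0, 0], [0, 0, 0], [0, 0, 0]])

```text
t: 3.43
tcp_pos: [0.4934, -0.0372, 0.0959]
tool_rot: [0.996, 0.086, 0.002, 0.0]
force: [-0.5, 0.7, 9.6]
finger_gap: 0.27
gripper_force: 38.9
```

apply_moves(claw=[-1, -1, -1, -1, -1], travel=[[0, -0.02, 0], [0, -0.04, 0], [0, -0.06, 0], [0, -0.08, 0], [0, -0.08, 0]], turn=[[0, 0, 0], [0, 0, 0], [0, 0, 0], [0, 0, 0], [0, 0, 0]])

```text
t: 3.85
tcp_pos: [0.4815, 0.0282, 0.0959]
tool_rot: [0.996, 0.087, 0.001, -0.001]
force: [-1.8, 1.8, 9.7]
finger_gap: 0.27
gripper_force: 39.7
```

```bash
python3 -c "
from h import *
s=snap('top','t2.png');go(P(0,.16,.096))"
```

```text
t 3.9 in grip frame [-0.0008  0.0808  0.0959] F [-2.4  1.6  9.9] gap 0.269
travel [ 0.0008 -0.0991 -0.    ] turn [-0.0002 -0.0009 -0.0004]
```

View pics/t2.png

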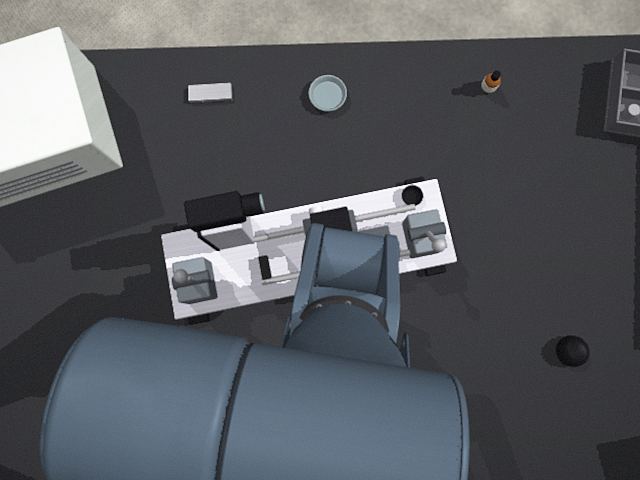

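The sample table has moved from about (376,216) to (330,222), so the stage is free and the lever stays as it is. I'll carry on to the stop.

apply_moves(claw=[-1, -1, -1, -1, -1], travel=[[0, -0.02, 0], [0, -0.04, 0], [0, -0.06, 0], [0, -0.08, 0], [0, -0.085, 0]], turn=[[0, 0, 0], [0, 0, 0], [0, 0, 0], [0, 0, 0], [0, 0, 0]])

```text
t: 4.32
tcp_pos: [0.4694, 0.0944, 0.0959]
tool_rot: [0.996, 0.087, 0.001, -0.0]
force: [-3.3, -2.5, 11.4]
finger_gap: 0.267
gripper_force: 40.2
```

apply_moves(claw=[-1, -1, -1, -1, -1], travel=[[0, -0.004, 0], [0, -0.008, 0], [0, -0.012, 0], [0, -0.015, 0], [0, -0.015, 0]], turn=[[0, 0, 0], [0, 0, 0], [0, 0, 0], [0, 0, 0], [0, 0, 0]])

```text
t: 4.73
tcp_pos: [0.4675, 0.1051, 0.0959]
tool_rot: [0.996, 0.087, 0.001, -0.0]
force: [-1.9, 1.8, 11.6]
finger_gap: 0.269
gripper_force: 40.3
```

```bash
python3 -c "
from h import *
go(P(0,.16,.096))"
```

```text
t 4.7333 in grip frame [-0.0012  0.1598  0.0959] F [-1.9  1.8 11.6] gap 0.269
travel [ 0.0014 -0.0003 -0.0001] turn [-0.0002 -0.0006 -0.0007]
```

Not yet in contact; I'll creep until the force rises.

apply_moves(claw=[-1, -1, -1, -1, -1], travel=[[0, -0.002, 0], [0, -0.004, 0], [0, -0.006, 0], [0, -0.006, 0], [0, -0.006, 0]], turn=[[0, 0, 0], [0, 0, 0], [0, 0, 0], [0, 0, 0], [0, 0, 0]])

```text
t: 5.15
tcp_pos: [0.4671, 0.1067, 0.0958]
tool_rot: [0.996, 0.088, 0.001, 0.002]
force: [-2.8, -13.9, 10.6]
finger_gap: 0.273
gripper_force: 40.9
```

apply_moves(claw=[0.5, 0.5, 0.5, 0.5, 0.5], travel=[[0, 0, 0], [0, 0, 0], [0, 0, 0], [0, 0, 0], [0, 0, 0]], turn=[[0, 0, 0], [0, 0, 0], [0, 0, 0], [0, 0, 0], [0, 0, 0]])

```text
t: 5.57
tcp_pos: [0.4667, 0.1097, 0.0938]
tool_rot: [0.996, 0.088, 0.0, -0.0]
force: [-0.8, 0.1, 0.3]
finger_gap: 0.75
gripper_force: 0.0
```

apply_moves(claw=[0.5, 0.5, 0.5, 0.5, 0.5], travel=[[0, 0, 0], [0, 0, -0.04], [0, 0, -0.08], [0, 0, -0.12], [0, 0, -0.16]], turn=[[0, 0, 0], [0, 0, 0], [0, 0, 0], [0, 0, 0], [0, 0, 0]])

```text
t: 5.98
tcp_pos: [0.4661, 0.1096, 0.2227]
tool_rot: [0.996, 0.088, -0.001, -0.0]
force: [-0.4, -0.2, -0.3]
finger_gap: 0.752
gripper_force: 0.0
```

apply_moves(claw=[0.5, 0.5, 0.5, 0.5, 0.5], travel=[[-0.03, 0, -0.03], [-0.06, 0, -0.03], [-0.09, 0, -0.03], [-0.1, 0, -0.03], [-0.1, 0, -0.03]], turn=[[0, 0, 0], [0, 0, 0], [0, 0, 0], [0, 0, 0], [0, 0, 0]])

```text
t: 6.4
tcp_pos: [0.3855, 0.0956, 0.2456]
tool_rot: [0.996, 0.087, -0.001, -0.0]
force: [-0.3, -1.0, -0.1]
finger_gap: 0.755
gripper_force: 0.0
```

```bash
python3 -c "
from h import *
snap('top','t3.png');snap('side','s3.png');go(P(0,.16,.096))"
```

```text
t 6.5 in grip frame [-0.0801  0.164   0.2459] F [ 0.2 -0.1 -0.5] gap 0.746
travel [0.0997 0.0048 0.1875] turn [ 0.0001 -0.0006 -0.0001]
```

View pics/t3.png

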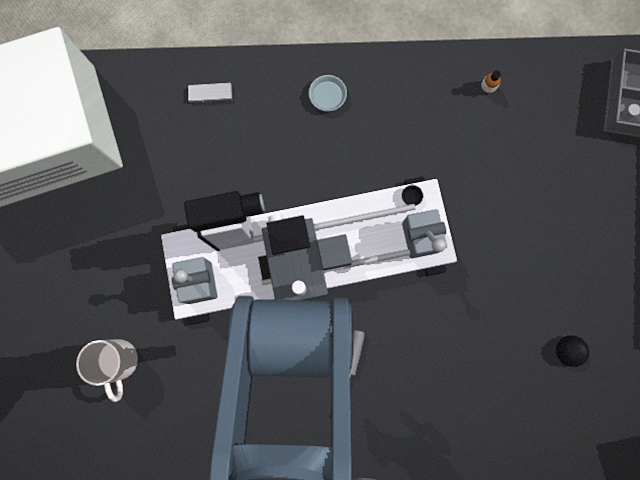

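View pics/s3.png

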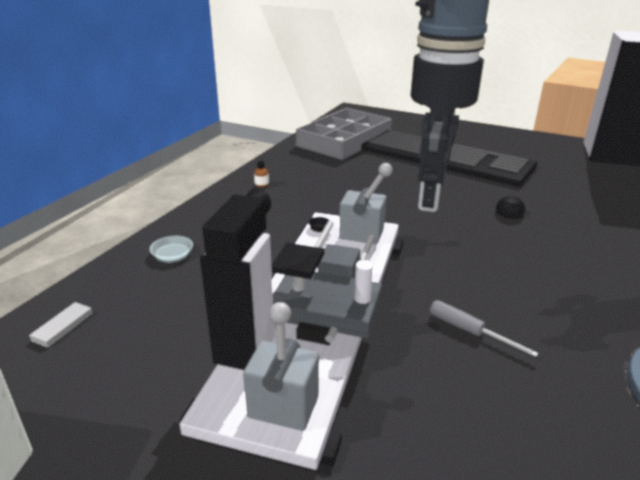

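The post is now at (299,288), with the slide's front edge against the stop at (265,268). Both levers are as they were: knobs at (439,244) and (181,277). The gripper is clear.

```bash
python3 -c "
from h import *
s=snap('top');w=cloud(s)[276:300,287:311].reshape(-1,3);w=w[(w[:,2]>.12)&(w[:,2]<.15)]
d=np.median(w,0)-[.4955,-.0518,.134];print(d@yv)
if abs(d@yv-.16)<.006: print(manip.sign_off())"
```

```text
0.15859654296012876
the job is handed in; nothing more can be done
None
```

The stage was free, so I slid it up to the stop under the camera column (about 159 mm by camera, with the force rising at contact), let go, touched neither lever, and handed the job in.

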